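# Drop the lamp hatch of a museum showcase with the hook rod

## Task

The lamp in the showcase has to be changed: take the hook rod from its rest, put its prong through the brass eye and swing the lamp hatch gently all the way down, keeping the prong in the eye until the hatch rests on its stop so that it never drops. Touch the hatch and showcase with nothing but the rod and don't force anything; then unhook, lay the rod back in its rest and leave the exhibits where they stand.

Things in the scene. Friction and masses are not known exactly. Their poses are not given: they have to be found in the camera images.
- case: Fixed showcase 180 deep (x), 400 wide (y), 345 high: wood plinth 40 high, bay with glass sides and back, open in front, up to 200; white lamp housing from 200 to 345. Origin: centre of the underside. x points from the front into the case, y left along the front (seen from the front, facing it), z up. All sizes in mm.
- hatch_hinge (a point): Point on the hatch's hinge line, at the middle of its length, 214 above the counter. The hinge line runs along the case's y; axes as the case.
- hatch (a joint): Angle of the grey hatch (335 wide, 122 high, 12 thick, 0.8 kg) in the housing's front, hinged along its lower edge. 0 = shut, upright (may start ajar); grows as its top swings out to the case's -x and down; 1.55 = fully down on its stop, about level. Friction stays (0.26 N m): 3 to 5 N at the eye starts it; past about 25 to 35 degrees it falls by its weight unless held back.
- eye_plate (a point): Centre of the steel slotted plate on the hatch's outer face: 85 above the hinge line, 6 in front of it when shut; moves with the hatch; axes at angle 0 as the case. The brass eye is clamped to this plate, in line with this point across the width but anywhere from 24 below to 24 above it along the slots: not measured, so look or feel for it. It does not shift under ordinary pulls.
- eye_stem (a point): Point 35 in front of the plate's centre (hatch frame (-41, 0, 85) from the hinge line, moves with the hatch): where the eye's centre would be if it were clamped mid-slot; it is really up to 24 above or below, along the hatch. Eye: round flat lug 27 across, 6 thick, hole 14 across, on an 8 mm shank; hole axis along the hinge line, so the prong enters it from the side.
- rod: Loose hook rod, 0.2 kg. Wooden handle 24 x 24 from x = -120 to 60, 10 mm steel rod on to x = 180, there an 8 mm round prong bent off square, running to y = +34, blunt end. Origin: on the centre line at the place to grip (from above, fingers either side in y), near the centre of mass, between the cradles. x along the rod to the hook, y along the prong, z up as it lies.
- hook (a point): Middle of the prong on its centre line: rod frame (180, 18, 0). Axes as the rod.
- rest: Fixed wooden rest for the rod, board 270 x 75 x 12 with two 14 thick cradles at x = -85 (under the handle, floor 48 high, 32 wide) and x = 110 (under the thin rod, floor 55 high, 20 wide), each between flared cheeks 15 higher. Origin: centre of the underside below the grip point. x along the rod as it lies, towards the hook; z up.
- rest_seat (a point): Where the rod's origin lies when the rod is home in the rest: 60 above the counter. Axes as the rest.
- telephone: Exhibit: black dial telephone, about 170 x 235 x 115, standing loose on the counter to the left in front of the case. Origin: centre of the underside. Leave it alone.
- vase: Exhibit: white glazed vase with a green band, 88 across, 124 high, standing loose on the plinth in the bay under the housing. Origin: centre of the underside. Leave it alone.
- morse_key: Exhibit: brass Morse key on a dark wood base 130 x 75, 52 high, standing loose on the counter to the right in front of the case. Origin: centre of the underside. Leave it alone.

How it is judged:
On the way, in this order (a step that is already met when the one before it is completed fails the run):
1. the rod is lifted out of its rest (distance between rod and rest_seat above 0.06 m), for 0.05 s.
2. the prong is in the eye and has begun to draw the hatch open (x of hook in the frame of eye_plate between -0.043 and -0.028 m and y of hook in the frame of eye_plate between -0.018 and 0.018 m and z of hook in the frame of eye_plate between -0.029 and 0.029 m and value of joint hatch between 0.2 and 1 rad), for 0.1 s.
3. the hatch is fully down with the prong still in the eye (x of hook in the frame of eye_plate between -0.043 and -0.028 m and y of hook in the frame of eye_plate between -0.018 and 0.018 m and z of hook in the frame of eye_plate between -0.029 and 0.029 m and value of joint hatch above 1.48 rad), for 0.2 s.
At the end, for the whole second after the job is handed in: The hatch is fully down (angle above 1.48 rad), the rod lies released and still in its rest (its origin within 20 mm of the seat point, along the rest to within 0.12 rad), and the telephone, vase and Morse key stand within 15 mm of where they stood (value of joint hatch above 1.48 rad and distance between rod and rest_seat below 0.02 m and angle between the x axis of rod and the x axis of rest, either way round below 0.12 rad and linear speed of rod below 0.02 m/s and contact force between rod and the fingers below 0.1 N and distance of each of telephone, vase, morse_key from where it was at the start of the episode below 0.015 m); the robot touches nothing.
It fails at once if the robot touches the hatch or the showcase with anything but the rod (contact force between any of the fingers, the arm and case above 1 N).
It fails at once if the rod forces the hatch, its eye or the case (more than 20 N) (contact force between rod and case above 20 N).
It fails at once if the hatch is dropped or slammed (faster than 2.5 rad/s) (velocity of joint hatch above 2.5 rad/s).
It fails at once if an exhibit is pushed (more than 15 mm) (distance of any of telephone, vase, morse_key from where it was at the start of the episode above 0.015 m).
It fails at once if an exhibit is tipped (angle between any of telephone, vase, morse_key's own z axis and vertical above 0.2 rad).
It also fails if it takes over 70 s, if anything falls off the work surface, if the arm or the gripper's body presses on something with over 40 N, if the wrist force passes 120 N, or if a joint passes its speed limit or range.

## Robot

A 6-joint arm with a two-finger parallel gripper is mounted at the origin on the work surface. World frame = base frame: x ahead of the robot, y to its left, z up, the work surface at z = 0. Lengths are in m, angles in rad, forces in N, time in s.
With the tool pointing down it reaches from about 0.25 to 0.725 m from the base axis. Payload 4 kg.
Tool frame: the origin (TCP) lies midway between the tips of the shut fingers; the grasp point (between the pads) lies 19 mm behind it; z points along the fingers, x is the direction in which the jaws open and shut, and the axes are right-handed (so a half turn about z gives the same grasp; the last joint's range is limited). The gripper opens to 85 mm and grips with 20 to 120 N. Pads are 22 mm wide; open, the fingers measure 114 mm over their backs; the gripper's body (76 mm by 85 mm) begins 54 mm behind the grasp point. The pads swing forward as they close: fully open they stand 13 mm farther back than shut.
Start: joints at [-1.295, 0.241, 0.005, 1.335, 0, 1.571], TCP at [0.136, -0.481, 0.231] pointing down, gripper open.
Joint ranges: [-2.72, 2.72], [-1.05, 1.87], [-1.09, 1.28], [-1.99, 2.15], [-1.42, 1.44], [-3.14, 3.14]. Speed limits (rad/s): [2.79, 2.79, 3.14, 3.14, 3.14, 3.14].

## Interface

Orientations are given as a unit quaternion [x, y, z, w].
In Python, from workcell import bot, vision, ticket gives the robot as it stands.
- The arm moves only by the tool play_rows, never from a script. Its argument "deltas" is one flat list of numbers, 5 for each row, row after row: the opening, from 0 (shut) to 1 (fully open), then the shift along the tool's x, y, z in units of 60 mm (1.0 is 60 mm), then the turn about the tool's z in degrees. A call has 1 to 12 rows; each row shifts and turns the pose as measured when the row begins, along the tool's axes as they then stand; what a row does not reach is not made up. A row lasts 1/8 s, in which the tool goes at most 62.5 mm and 10.7 degrees, less where a joint would pass 70% of its speed; a pose out of reach is approached as far as the arm can. A call is refused whole if a number of a shift passes 1 or a number of a turn 10.7, either way. A call with a gripper value outside its range is refused whole. The fingers move at their own pace and stop on an object; the grip force is fixed at half the most. Time passes only in rows, so rows that do not move let the fingers close. It gives the time, the measured TCP pose, the force and the opening at its end, in the units of the state.
- bot.get_obs(): the state, without advancing time (a new reading comes with each control period).
- vision.camera(name): name is "scene" or "side" or "wrist"; returns a dict with "color" (420x560x3 uint8, blue, green, red), "intrinsics" (3x3 intrinsics, pixels), "rvec" (rotation vector, rad) and "tvec" (3), from world to camera coordinates, as OpenCV has them. Camera axes: x right, y down, z forward; pixel columns grow to the right and rows downward; lengths in m; the calibration is good to about 2 mm. A picture is of the moment at which its call begins. There is no depth.
- ticket.job_done(): hands the job in, once; it reports no verdict.
The state is a dict: "clock": time; "joint_pos": joint angles; "joint_vel": joint speeds; "tau": joint torques, N m; "eef_pos": TCP position; "tool_rot": TCP orientation; "ft_force": force on the tool from outside, world axes, zero at the start; "ft_torque": the same for the moment, N m; "grip_width": finger opening in m.
Only numpy, scipy, OpenCV 4.12 (cv2) and the standard library are available. Lean on these libraries where they do the work, as an engineer would, in place of code of your own. Each camera call takes 0.05 s, during which the arm holds its last target. There are 200 camera calls.

## Working session

There is one attempt and no reset: what is moved stays moved. The work goes in short steps, Python scripts to look and compute and a tool call to move; the robot and the scene stay as the last step left them, time stands still between calls to the robot, and variables do not carry over. Pictures are saved under pics/ and viewed, about 8 in all and at most 12, crops included, and the job is handed in when it is done.

Besides the shell and the picture viewer there is one more tool, called after "Call:" by a JSON object that holds its "op" and its "data", one argument or row to a line. play_rows: Moves the arm, as the interface text tells. Its arguments: {"type":"object","properties":{"deltas":{"type":"array"}},"required":["deltas"]}

```bash
ls; mkdir -p pics
python3 - <<'E'
from workcell import bot, vision
import cv2
print(bot.get_obs())
for n in ("scene","side","wrist"):
    c=vision.camera(n); cv2.imwrite(f"pics/{n}0.png",c["color"]); print(n,c["intrinsics"].tolist(),c["rvec"],c["tvec"])
E
```

```text
pics
{'clock': 0.0, 'joint_pos': array([-1.29498478e+00,  2.41451824e-01,  3.70351121e-03,  1.33515648e+00,
       -1.22134591e-05,  1.57074538e+00]), 'joint_vel': array([ 0.00220747,  0.00011848, -0.00104065, -0.00122371,  0.00046875,
        0.00034543]), 'tau': array([-1.26041145e-03, -3.72318077e+01,  2.52408475e+01,  1.70016725e-02,
        1.17563550e-05, -8.91361481e-06]), 'eef_pos': array([ 0.13599008, -0.48050154,  0.23038562]), 'tool_rot': array([ 7.97613791e-01, -6.03167579e-01, -8.44521156e-04, -6.31050747e-04]), 'ft_force': array([1.24346147, 0.90369295, 0.42869881]), 'ft_torque': array([ 0.00365518, -0.01681948,  0.01839301]), 'grip_width': 0.08550859062749348}
scene [[513.4147430899128, 0.0, 275.89110305793713], [0.0, 513.4147430899128, 209.57282916338528], [0.0, 0.0, 1.0]] [ 1.22793964 -2.59738653  0.60415043] [0.40381474 0.48629177 1.31823609]
side [[515.5516347119711, 0.0, 277.4923726802708], [0.0, 515.5516347119711, 199.42806009753548], [0.0, 0.0, 1.0]] [ 2.02914799 -0.54419917  0.33943008] [-0.50568193  0.33645709  1.02280114]
wrist [[340.85699893070654, 0.0, 279.8451938214049], [0.0, 340.85699893070654, 210.34501571988076], [0.0, 0.0, 1.0]] [-2.33294883  1.76526875  0.23240847] [-0.49886468 -0.03222601  0.37824167]
```

View pics/scene0.png

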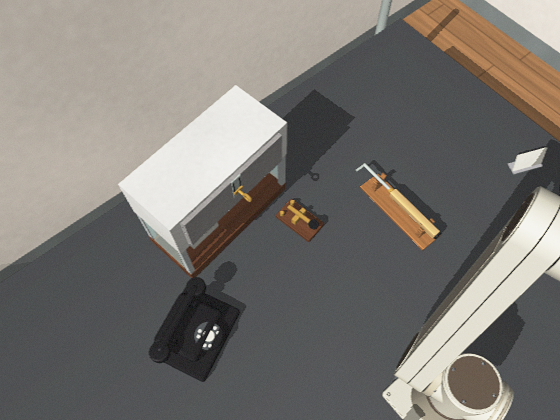

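View pics/side0.png

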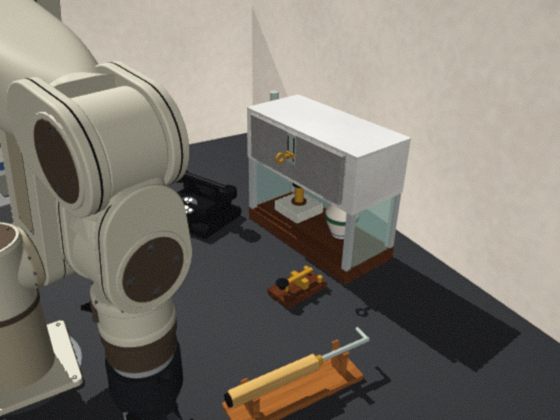

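View pics/wrist0.png

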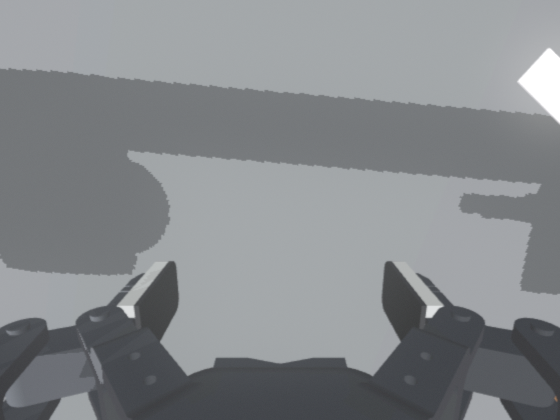

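The scene view shows the case at upper left with its front facing lower right, the eye at about (243,193), the rod with its hook at (362,166), and the Morse key at (300,218). In the side view the eye is at (285,157) and the hook at (362,333). I'll make one zoomed composite for accurate pixels.

Run:
```python
import cv2,numpy as np
s=cv2.imread("pics/scene0.png");d=cv2.imread("pics/side0.png")
def crop(im,x,y,w,h,W,H):
    r=cv2.resize(im[y:y+h,x:x+w],(W,H),interpolation=cv2.INTER_CUBIC)
    k=W/w
    for u in range((x+9)//10*10,x+w,10):
        cv2.line(r,(int((u-x)*k),0),(int((u-x)*k),4 if u%50 else 14),(0,0,255),1)
        if u%50==0: cv2.putText(r,str(u),(int((u-x)*k),24),0,.35,(0,0,255))
    for v in range((y+9)//10*10,y+h,10):
        cv2.line(r,(0,int((v-y)*k)),(4 if v%50 else 14,int((v-y)*k)),(0,0,255),1)
        if v%50==0: cv2.putText(r,str(v),(16,int((v-y)*k)),0,.35,(0,0,255))
    return r
a=crop(s,110,80,200,150,400,300); b=crop(d,240,90,200,150,400,300)
c=crop(s,350,150,100,75+25,300,300); e=crop(d,220,310,160,96,500,300)
cv2.imwrite("pics/comp.png",np.vstack([np.hstack([a,b]),np.hstack([c,e])]))
```

```text
(no output)
```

View pics/comp.png

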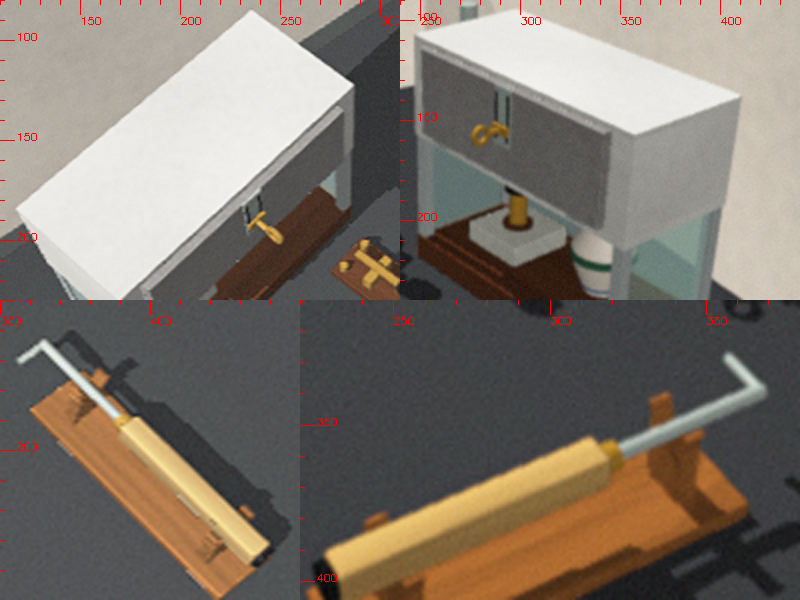

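```bash
cat > h.py <<'E'
import numpy as np,cv2
from scipy.optimize import least_squares
K={'s':np.array([[513.4147,0,275.8911],[0,513.4147,209.5728],[0,0,1]]),'d':np.array([[515.5516,0,277.4924],[0,515.5516,199.4281],[0,0,1]])}
R={'s':np.array([1.22793964,-2.59738653,0.60415043]),'d':np.array([2.02914799,-0.54419917,0.33943008])}
T={'s':np.array([0.40381474,0.48629177,1.31823609]),'d':np.array([-0.50568193,0.33645709,1.02280114])}
def proj(c,P): return cv2.projectPoints(np.atleast_2d(np.array(P,float)),R[c],T[c],K[c],None)[0][:,0]
def place(p,P):
    c,s=np.cos(p[2]),np.sin(p[2]);P=np.atleast_2d(np.array(P,float))
    z=P[:,2]+(p[3] if len(p)>3 else 0)
    return np.c_[p[0]+c*P[:,0]-s*P[:,1],p[1]+s*P[:,0]+c*P[:,1],z]
def fit(obs,x0):
    f=lambda p:np.concatenate([(proj(c,place(p,P))[0]-uv) for c,P,uv in obs])
    best=min((least_squares(f,list(x0[:2])+[y]+list(x0[3:]),loss='soft_l1') for y in np.arange(-3,3.2,.7)),key=lambda r:r.cost)
    return best.x,f(best.x).round(1).reshape(-1,2).tolist()
def tri(a,b):
    return least_squares(lambda X:np.r_[proj('s',X)[0]-a,proj('d',X)[0]-b],[.5,0,.2])
E
python3 - <<'E'
from h import *
ob=[('s',(.09,-.2,.345),(235,85)),('s',(-.09,-.2,.345),(286.5,124)),('s',(.09,.2,.345),(119,184)),('s',(-.09,.2,.345),(169,229)),
('d',(-.09,.2,.345),(247.5,109)),('d',(.09,.2,.345),(296,95)),('d',(.09,-.2,.345),(410,138.5)),('d',(-.09,-.2,.345),(357.5,157.5)),('d',(-.09,-.2,.2),(352.5,215)),('d',(.09,-.2,.2),(400,193.5))]
p,r=fit(ob,[.5,0,0]);print('case',p,r)
e=tri((246,196.5),(280,157.5));print('eye',e.x,e.fun)
c,s=np.cos(p[2]),np.sin(p[2]);d=e.x-[p[0],p[1],0];print('eye in case',c*d[0]+s*d[1],-s*d[0]+c*d[1],d[2])
rb=[('s',(.18,0,0),(364.7,164.3)),('s',(.18,.034,0),(356.7,170)),('s',(.06,0,0),(390.7,190)),
('d',(.18,0,0),(368.2,338.8)),('d',(.18,.034,0),(357,328)),('d',(.06,0,0),(322.4,360)),('s',(-.12,0,.012),(436.5,233.5)),('d',(-.12,0,.012),(231,391))]
for z in ([.06],):
    q,r=fit(rb,[.3,-.3,0]+z);print('rod',q,r)
k=tri((301,217),(300,287));print('key',k.x,k.fun)
for n,a,b in (('phone hi',(196,287),(185,180)),):print(n,tri(a,b).x)
E
```

```text
case [0.774634   0.1072252  0.15352614] [[0.3, -0.8], [0.4, -2.5], [-1.1, -0.1], [0.8, 1.1], [-1.8, -1.9], [0.9, -0.6], [0.2, -0.9], [-0.5, -0.2], [-1.3, 0.6], [1.9, -1.1]]
eye [0.64148614 0.0886606  0.28324338] [ 0.00466873  0.01312605  0.01183505 -0.00665587]
eye in case -0.13442074041732094 0.002015224607343564 0.28324337986808784
rod [ 0.42595814 -0.31535111 -0.03205538  0.06139493] [[-0.7, -1.4], [-1.1, -1.3], [0.4, 0.2], [-0.1, -0.2], [0.9, -0.1], [-5.2, 0.1], [-0.6, -0.9], [-1.3, 1.2]]
key [ 0.60676475 -0.07082215  0.01424185] [-0.20866476 -0.49442584 -0.38351483  0.19289461]
phone hi [0.52946771 0.31826262 0.16970695]
```

Case, eye and rod are located. The rod lies nearly parallel to the case's x axis, with its prong towards +y. I'm moving above the rod now.

Call:
{"op": "play_rows", "data": {
  "deltas": [1,0,0,0,8.8,1,0,0,0,8.8,1,-0.36,-0.59,0.16,0,1,-0.36,-0.59,0.16,0,1,-0.36,-0.59,0.16,0,1,-0.36,-0.59,0.16,0,1,-0.36,-0.59,0.16,0,1,-0.36,-0.59,0.16,0,1,-0.36,-0.59,0.16,0,1,-0.36,-0.59,0.16,0,1,0,0,0,0]
}}

```text
clock: 1.52
eef_pos: [0.4334, -0.3144, 0.1477]
tool_rot: [-0.691, 0.723, 0.003, 0.0]
ft_force: [-0.2, 0.8, -0.4]
grip_width: 0.0856
```

```bash
cat >> h.py <<'E'
def to(target,yaw=None):
    from workcell import bot
    from scipy.spatial.transform import Rotation as Ro
    o=bot.get_obs();M=Ro.from_quat(o['tool_rot']).as_matrix()
    print('t',round(o['clock'],2),'pos',o['eef_pos'].round(4),'yaw',round(np.degrees(np.arctan2(M[1,0],M[0,0])),2),'tiltz',M[:,2].round(3),'F',o['ft_force'].round(1),'w',round(o['grip_width'],4))
    if target is not None: print('units(60mm) tool xyz',(M.T@(np.array(target)-o['eef_pos'])/.06).round(3))
E
python3 - <<'E'
from h import *
to((.426,-.315,.15))
from workcell import vision
c=vision.camera("wrist");cv2.imwrite("pics/w1.png",c["color"])
for P in ((.426,-.315,.06),(.426,-.315,.072),(.606,-.321,.06),(.306,-.311,.072)): print(cv2.projectPoints(np.array([P]),c["rvec"],c["tvec"],c["intrinsics"],None)[0].ravel().round())
E
```

```text
t 1.52 pos [ 0.4334 -0.3144  0.1477] yaw -92.6 tiltz [-0.004  0.005 -1.   ] F [-0.2  0.8 -0.4] w 0.0856
units(60mm) tool xyz [ 0.015  0.124 -0.039]
[283. 226.]
[283. 231.]
[279. -75.]
[284. 380.]
```

View pics/w1.png

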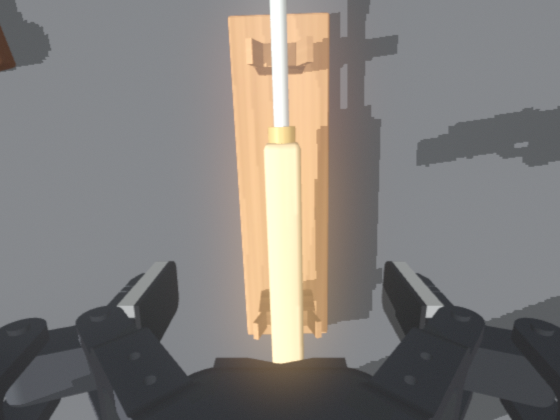

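The wrist view shows the rod centred between the fingers (column about 283) and turned about 1° from the tool. I'll descend and grip.

Call:
{"op": "play_rows", "data": {
  "deltas": [1,0,0.12,0,-1.0,1,0,0,0.44,0,1,0,0,0.44,0,1,0,0,0.44,0,1,0,0,0.4,0,1,0,0,0.04,0,0,0,0,0,0,0,0,0,0,0,0,0,0,0,0,0,0,0,0,0,0,0,0,0,0]
}}

```text
clock: 2.95
eef_pos: [0.4179, -0.3215, 0.0468]
tool_rot: [-0.693, 0.721, -0.001, -0.0]
ft_force: [-0.6, 0.7, -2.1]
grip_width: 0.0229
```

```bash
python3 -c "
from h import *
to((.426,-.315,.041))"
```

```text
t 2.95 pos [ 0.4179 -0.3215  0.0468] yaw -92.21 tiltz [ 0.001 -0.002 -1.   ] F [-0.6  0.7 -2.1] w 0.0229
units(60mm) tool xyz [-0.114 -0.131  0.097]
```

Call:
{"op": "play_rows", "data": {
  "deltas": [1,0,0,0,0,1,0,0,0,0,1,0,-0.12,0.1,0,1,0,0,0.03,0,0,0,0,0,0,0,0,0,0,0,0,0,0,0,0,0,0,0,0,0,0,0,0,0,0]
}}

```text
clock: 4.08
eef_pos: [0.4262, -0.322, 0.0386]
tool_rot: [-0.694, 0.72, -0.001, -0.0]
ft_force: [-0.8, 0.4, -0.3]
grip_width: 0.0234
```

```bash
python3 -c "
from h import *
to((.426,-.315,.041))"
```

```text
t 4.08 pos [ 0.4262 -0.322   0.0386] yaw -92.15 tiltz [ 0.002 -0.002 -1.   ] F [-0.8  0.4 -0.3] w 0.0234
units(60mm) tool xyz [-0.117  0.008 -0.04 ]
```

Call:
{"op": "play_rows", "data": {
  "deltas": [0,0,0,-0.4,0,0,0,0,-0.53,0,0,0,0,-0.53,0,0,0,0,-0.53,0,0,0,0,-0.53,0,0,0,0,-0.53,-3.5,0,0,0,-0.53,-3.5,0,0,0,-0.14,-4,0,0,0,0,0]
}}

```text
clock: 5.2
eef_pos: [0.4222, -0.32, 0.2636]
tool_rot: [0.761, -0.649, -0.005, 0.002]
ft_force: [-0.0, 0.2, -2.1]
grip_width: 0.0234
```

Call:
{"op": "play_rows", "data": {
  "deltas": [0,-0.53,-0.17,0,0,0,-0.53,-0.17,0,0,0,-0.53,-0.17,0,0,0,-0.53,-0.17,0,0,0,-0.53,-0.17,0,0,0,-0.53,-0.17,0,0,0,-0.53,-0.17,0,0,0,-0.53,-0.17,0,0,0,0,0,0,0]
}}

```text
clock: 6.32
eef_pos: [0.4602, -0.0479, 0.2535]
tool_rot: [0.755, -0.655, -0.013, 0.006]
ft_force: [0.2, -0.5, -2.0]
grip_width: 0.0234
```

Run:
```python
from h import *
to((.4764,-.0208,.2616))
from workcell import vision
s=vision.camera("scene")["color"];d=vision.camera("side")["color"]
cv2.imwrite("pics/s2.png",s);cv2.imwrite("pics/d2.png",d)
def crop(im,x,y,w,h,W,H):
    r=cv2.resize(im[y:y+h,x:x+w],(W,H),interpolation=cv2.INTER_CUBIC);k=W/w
    for u in range((x+9)//10*10,x+w,10):
        cv2.line(r,(int((u-x)*k),0),(int((u-x)*k),6),(0,0,255),1); cv2.putText(r,str(u),(int((u-x)*k),18),0,.35,(0,0,255))
    for v in range((y+9)//10*10,y+h,10):
        cv2.line(r,(0,int((v-y)*k)),(6,int((v-y)*k)),(0,0,255),1); cv2.putText(r,str(v),(8,int((v-y)*k)),0,.35,(0,0,255))
    return r
cv2.imwrite("pics/c2.png",np.hstack([crop(s,210,150,100,130,400,520),crop(d,250,110,100,130,400,520)]))
```

```text
t 6.33 pos [ 0.4602 -0.0479  0.2535] yaw -81.89 tiltz [-0.028  0.009 -1.   ] F [ 0.2 -0.5 -2. ] w 0.0234
units(60mm) tool xyz [-0.411 -0.328 -0.138]
```

View pics/c2.png

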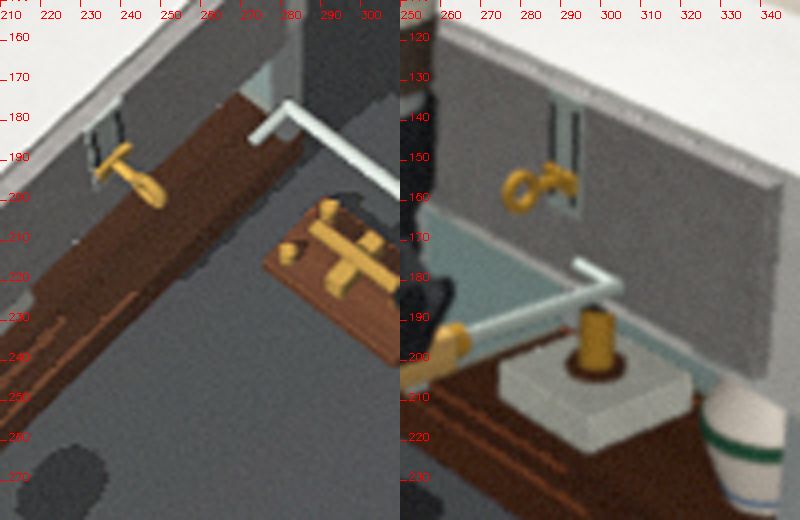

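Run:
```python
from h import *
p=[.774634,.1072252,.1535]
c,s=np.cos(p[2]),np.sin(p[2])
def cs(X): d=X-[p[0],p[1],0];return np.array([c*d[0]+s*d[1],-s*d[0]+c*d[1],d[2]])
for n,a,b in (('eye',(247.5,197.7),(280.2,157.5)),('corner',(282,176),(303.8,181.7)),('tip',(273,185),(294.5,175.7))):
    r=tri(a,b);print(n,r.x.round(4),'case',cs(r.x).round(4),r.fun.round(2))
# predicted hook from TCP
t=np.array([.4602,-.0479,.2535+.0214]);a=np.radians(8.1)
for q in ((.18,0),(.18,.034)):
    X=t+[np.cos(a)*q[0]-np.sin(a)*q[1],np.sin(a)*q[0]+np.cos(a)*q[1],-.028*.18];print('pred',X.round(4),'case',cs(X).round(4))
# hatch plate and top edge
r=tri((210+128/4,150+170/4),(250+177/4,110+215/4));print('plate bottom',cs(r.x).round(4),r.fun.round(2))
r=tri((210+120/4,150+97/4),(250+180/4,110+100/4));print('plate top',cs(r.x).round(4),r.fun.round(2))
```

```text
eye [0.6389 0.087  0.2833] case [-0.1373  0.0008  0.2833] [-0.31 -0.86 -0.77  0.43]
corner [ 0.6372 -0.0225  0.269 ] case [-0.1556 -0.1072  0.269 ] [-0.1  -0.31 -0.25  0.14]
tip [0.6326 0.0113 0.2696] case [-0.155  -0.0731  0.2696] [-0.28 -0.81 -0.68  0.38]
pred [ 0.6384 -0.0225  0.2699] case [-0.1545 -0.1074  0.2699]
pred [0.6336 0.0111 0.2699] case [-0.1541 -0.0734  0.2699]
plate bottom [-0.1044 -0.0104  0.2601] [-0.66 -1.9  -1.68  0.97]
plate top [-0.1039 -0.0139  0.3383] [-0.12 -0.36 -0.32  0.19]
```

Predicted and measured hook positions agree to about 1 mm. The eye sits at case (-0.136, 0, 0.283), so about 16 mm below mid-slot. I'll line the prong up just outside the eye.

Call:
{"op": "play_rows", "data": {
  "deltas": [0,0,-0.16,-0.12,-0.7,0,0,-0.16,-0.12,0,0,-0.25,0,0,0,0,-0.25,0,0,0,0,-0.25,0,0,0,0,0,0,0,0]
}}

```text
clock: 7.18
eef_pos: [0.4731, -0.0023, 0.2684]
tool_rot: [0.757, -0.653, -0.013, 0.006]
ft_force: [-0.7, -0.1, -2.5]
grip_width: 0.0234
```

```bash
cat >> h.py <<'E'
def hook():
    "predicted hook (prong middle, tip) in case axes from the tool pose"
    from workcell import bot
    from scipy.spatial.transform import Rotation as Ro
    o=bot.get_obs();M=Ro.from_quat(o['tool_rot']).as_matrix()
    p=[.774634,.1072252,.1535];c,s=np.cos(p[2]),np.sin(p[2]);out=[]
    C=np.array([[c,s,0],[-s,c,0],[0,0,1]])
    for q in (.018,.034):
        X=o['eef_pos']+M@np.array([-q,-.18,-.0214]);d=X-[p[0],p[1],0];out.append((C@d).round(4))
    print('hook',out[0],'tip',out[1],'F case',(C@o['ft_force']).round(1))
    print('axes in case: tool x',(C@M[:,0]).round(3),'y',(C@M[:,1]).round(3))
E
python3 -c "
from h import *
to(None);hook()"
```

```text
t 7.17 pos [ 0.4731 -0.0023  0.2684] yaw -81.59 tiltz [-0.028  0.008 -1.   ] F [-0.7 -0.1 -2.5] w 0.0234
hook [-0.1342 -0.0456  0.2851] tip [-0.1341 -0.0296  0.2853] F case [-0.7 -0.  -2.5]
axes in case: tool x [-0.007 -1.    -0.012] y [-1.     0.006  0.027]
```

Call:
{"op": "play_rows", "data": {
  "deltas": [0,0,0.02,0.02,0,0,-0.1,0,0,0,0,-0.1,0,0,0,0,0,0,0,0]
}}

```text
clock: 7.68
eef_pos: [0.4695, 0.01, 0.2672]
tool_rot: [0.757, -0.653, -0.013, 0.006]
ft_force: [-0.9, 0.1, -2.6]
grip_width: 0.023
```

```bash
cat >> h.py <<'E'
def crop(im,x,y,w,h,W,H):
    r=cv2.resize(im[y:y+h,x:x+w],(W,H),interpolation=cv2.INTER_CUBIC);k=W/w
    for u in range((x+9)//10*10,x+w,10):
        cv2.line(r,(int((u-x)*k),0),(int((u-x)*k),6),(0,0,255),1); cv2.putText(r,str(u),(int((u-x)*k),18),0,.35,(0,0,255))
    for v in range((y+9)//10*10,y+h,10):
        cv2.line(r,(0,int((v-y)*k)),(6,int((v-y)*k)),(0,0,255),1); cv2.putText(r,str(v),(8,int((v-y)*k)),0,.35,(0,0,255))
    return r
def pair(name,a,b,W=400,H=520):
    from workcell import vision
    s=vision.camera("scene")["color"];d=vision.camera("side")["color"]
    cv2.imwrite(name,np.hstack([crop(s,*a,W,H),crop(d,*b,W,H)]))
E
python3 -c "
from h import *
to(None);hook();pair('pics/c3.png',(225,170,50,65),(260,130,50,65))"
```

```text
t 7.67 pos [0.4695 0.01   0.2672] yaw -81.6 tiltz [-0.029  0.008 -1.   ] F [-0.9  0.1 -2.6] w 0.023
hook [-0.1358 -0.0329  0.284 ] tip [-0.1357 -0.0169  0.2841] F case [-0.9  0.2 -2.6]
axes in case: tool x [-0.007 -1.    -0.012] y [-1.     0.007  0.027]
```

View pics/c3.png

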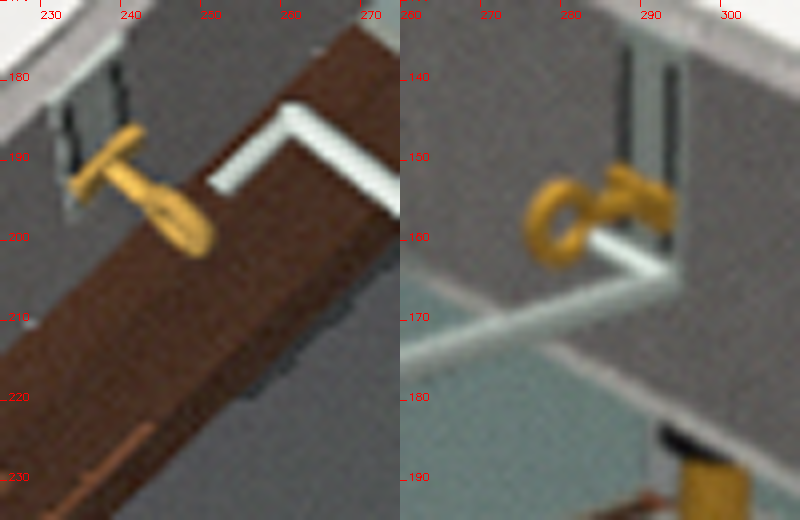

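The prong points at the hole centre in both views (scene 247,198; side 280,157.5). I'm inserting it slowly.

Call:
{"op": "play_rows", "data": {
  "deltas": [0,-0.1,0,0,0,0,-0.1,0,0,0,0,-0.1,0,0,0,0,0,0,0,0]
}}

```text
clock: 8.28
eef_pos: [0.4669, 0.0286, 0.2675]
tool_rot: [0.757, -0.654, -0.013, 0.006]
ft_force: [0.3, -0.5, -1.7]
grip_width: 0.023
```

```bash
python3 -c "
from h import *
to(None);hook()"
```

```text
t 8.28 pos [0.4669 0.0286 0.2675] yaw -81.64 tiltz [-0.028  0.008 -1.   ] F [ 0.3 -0.5 -1.7] w 0.023
hook [-0.1355 -0.0142  0.2842] tip [-0.1354  0.0018  0.2844] F case [ 0.2 -0.5 -1.7]
axes in case: tool x [-0.008 -1.    -0.012] y [-1.     0.007  0.027]
```

No resistance and the tip is past the eye centre. I'll go the rest of the way in.

Call:
{"op": "play_rows", "data": {
  "deltas": [0,-0.1,0,0,0,0,-0.1,0,0,0,0,-0.04,0,0,0,0,0,0,0,0]
}}

```text
clock: 8.78
eef_pos: [0.4646, 0.044, 0.2677]
tool_rot: [0.757, -0.653, -0.013, 0.006]
ft_force: [0.6, -0.4, -1.3]
grip_width: 0.0235
```

```bash
python3 -c "
from h import *
to(None);hook();pair('pics/c4.png',(225,170,50,65),(260,130,50,65))"
```

```text
t 8.78 pos [0.4646 0.044  0.2677] yaw -81.62 tiltz [-0.028  0.008 -1.   ] F [ 0.6 -0.4 -1.3] w 0.0235
hook [-0.1354  0.0014  0.2844] tip [-0.1353  0.0174  0.2846] F case [ 0.5 -0.5 -1.3]
axes in case: tool x [-0.007 -1.    -0.012] y [-1.     0.007  0.027]
```

View pics/c4.png

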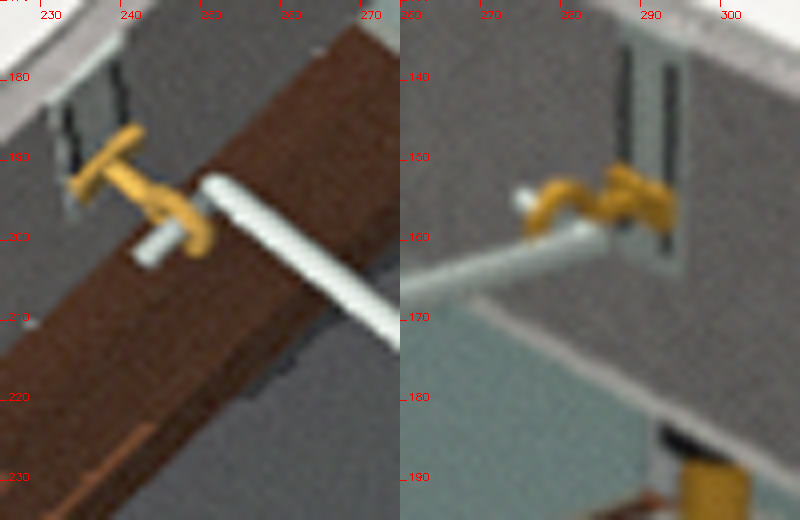

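The prong is through the eye in both views. I'm starting the pull along the arc.

Call:
{"op": "play_rows", "data": {
  "deltas": [0,0,0.05,0.02,0,0,0,0.05,0.03,0,0,0,0.05,0.03,0,0,0,0.05,0.03,0,0,0,0.05,0.03,0]
}}

```text
clock: 9.5
eef_pos: [0.4516, 0.0417, 0.2591]
tool_rot: [0.757, -0.654, -0.012, 0.004]
ft_force: [4.4, -0.0, -5.2]
grip_width: 0.0233
```

```bash
python3 -c "
from h import *
to(None);hook()"
```

```text
t 9.5 pos [0.4516 0.0417 0.2591] yaw -81.68 tiltz [-0.023  0.009 -1.   ] F [ 4.4 -0.  -5.2] w 0.0233
hook [-0.1487  0.001   0.2768] tip [-0.1486  0.017   0.277 ] F case [ 4.3 -0.7 -5.2]
axes in case: tool x [-0.008 -1.    -0.012] y [-1.     0.008  0.022]
```

Call:
{"op": "play_rows", "data": {
  "deltas": [0,0,0.045,0.05,0,0,0,0.045,0.05,0,0,0,0.045,0.05,0,0,0,0.045,0.05,0,0,0,0.045,0.05,0]
}}

```text
clock: 10.12
eef_pos: [0.4371, 0.0396, 0.2428]
tool_rot: [0.756, -0.654, -0.011, 0.004]
ft_force: [7.9, 1.5, -6.7]
grip_width: 0.0235
```

```bash
python3 -c "
from h import *
to(None);hook()"
```

```text
t 10.12 pos [0.4371 0.0396 0.2428] yaw -81.71 tiltz [-0.023  0.008 -1.   ] F [ 7.9  1.5 -6.7] w 0.0235
hook [-0.1634  0.001   0.2605] tip [-0.1632  0.017   0.2607] F case [ 8.1  0.2 -6.7]
axes in case: tool x [-0.009 -1.    -0.012] y [-1.     0.008  0.022]
```

Call:
{"op": "play_rows", "data": {
  "deltas": [0,0,0.015,0.05,0,0,0,0.02,0.05,0,0,0,0.02,0.05,0,0,0,0.02,0.05,0]
}}

```text
clock: 10.62
eef_pos: [0.4307, 0.0387, 0.2297]
tool_rot: [0.756, -0.654, -0.012, 0.005]
ft_force: [2.8, 1.3, -4.1]
grip_width: 0.0231
```

```bash
cat >> h.py <<'E'
def arc(hx=-.095):
    from workcell import bot
    from scipy.spatial.transform import Rotation as Ro
    o=bot.get_obs();M=Ro.from_quat(o['tool_rot']).as_matrix()
    c,s=np.cos(.1535),np.sin(.1535);C=np.array([[c,s,0],[-s,c,0],[0,0,1]])
    h=C@(o['eef_pos']+M@np.array([-.018,-.18,-.0214])-[.774634,.1072252,0])
    v=np.array([hx-h[0],h[2]-.214]);r=np.hypot(*v);ph=np.arctan2(v[1],v[0])
    print('t',round(o['clock'],2),'h',h.round(4),'r',r.round(4),'theta',round(1.0347-ph,3),'F',(C@o['ft_force']).round(1))
    for dth in (.2,.4):
        q=np.array([.0803*np.cos(ph-dth),.0803*np.sin(ph-dth)])-v
        print('  +',dth,'tool units y,z',(C@M).T@np.array([-q[0],0,q[1]])/.06)
E
python3 -c "
from h import *
arc()"
```

```text
t 10.62 h [-0.1697  0.001   0.2469] r 0.0816 theta 0.62 F [ 3.   0.8 -4.1]
  + 0.2 tool units y,z [0.00350283 0.05589149 0.2645154 ]
  + 0.4 tool units y,z [0.00674756 0.08011472 0.53061623]
```

Forces are low and it is on the arc. Continuing.

Call:
{"op": "play_rows", "data": {
  "deltas": [0,0,0.012,0.05,0,0,0,0.012,0.05,0,0,0,0.01,0.05,0,0,0,0.01,0.05,0,0,0,0.005,0.05,0]
}}

```text
clock: 11.25
eef_pos: [0.4255, 0.0381, 0.213]
tool_rot: [0.756, -0.654, -0.013, 0.007]
ft_force: [1.6, 0.1, -4.5]
grip_width: 0.0231
```

```bash
python3 -c "
from h import *
arc();hook()"
```

```text
t 11.25 h [-0.175   0.0012  0.2296] r 0.0815 theta 0.842 F [ 1.6 -0.1 -4.5]
  + 0.2 tool units y,z [ 0.00303898 -0.001916    0.26982509]
  + 0.4 tool units y,z [ 0.00572072 -0.03801307  0.53458301]
hook [-0.175   0.0012  0.2296] tip [-0.1748  0.0172  0.2298] F case [ 1.6 -0.1 -4.5]
axes in case: tool x [-0.009 -1.    -0.011] y [-1.     0.009  0.028]
```

Call:
{"op": "play_rows", "data": {
  "deltas": [0,0,0.003,0.05,0,0,0,0,0.05,0,0,0,0,0.05,0,0,0,-0.005,0.05,0,0,0,-0.006,0.05,0,0,0,-0.007,0.05,0,0,0,-0.008,0.05,0]
}}

```text
clock: 12.12
eef_pos: [0.4257, 0.0384, 0.1902]
tool_rot: [0.756, -0.654, -0.014, 0.008]
ft_force: [1.0, 0.8, -5.3]
grip_width: 0.0233
```

```bash
python3 -c "
from h import *
arc();hook()"
```

```text
t 12.12 h [-0.1746  0.0015  0.2064] r 0.08 theta 1.129 F [ 1.1  0.6 -5.3]
  + 0.2 tool units y,z [ 0.00249378 -0.05403319  0.26119716]
  + 0.4 tool units y,z [ 0.00429789 -0.16396083  0.50475332]
hook [-0.1746  0.0015  0.2064] tip [-0.1745  0.0175  0.2066] F case [ 1.1  0.6 -5.3]
axes in case: tool x [-0.009 -1.    -0.011] y [-1.     0.009  0.029]
```

Call:
{"op": "play_rows", "data": {
  "deltas": [0,0,-0.009,0.05,0,0,0,-0.01,0.05,0,0,0,-0.011,0.05,0,0,0,-0.012,0.05,0,0,0,-0.013,0.05,0,0,0,-0.018,0.05,0,0,0,-0.02,0.05,0]
}}

```text
clock: 13.0
eef_pos: [0.4315, 0.0394, 0.1676]
tool_rot: [0.756, -0.654, -0.013, 0.007]
ft_force: [1.6, -0.4, -4.8]
grip_width: 0.0231
```

```bash
python3 -c "
from h import *
arc();hook();pair('pics/c5.png',(220,150,100,130),(230,130,100,130))"
```

```text
t 13.0 h [-0.1688  0.0016  0.1841] r 0.0796 theta 1.419 F [ 1.5 -0.7 -4.8]
  + 0.2 tool units y,z [ 0.00159175 -0.12022853  0.23760128]
  + 0.4 tool units y,z [ 0.00230178 -0.2950458   0.43970363]
hook [-0.1688  0.0016  0.1841] tip [-0.1686  0.0176  0.1843] F case [ 1.5 -0.7 -4.8]
axes in case: tool x [-0.009 -1.    -0.011] y [-1.     0.009  0.028]
```

View pics/c5.png

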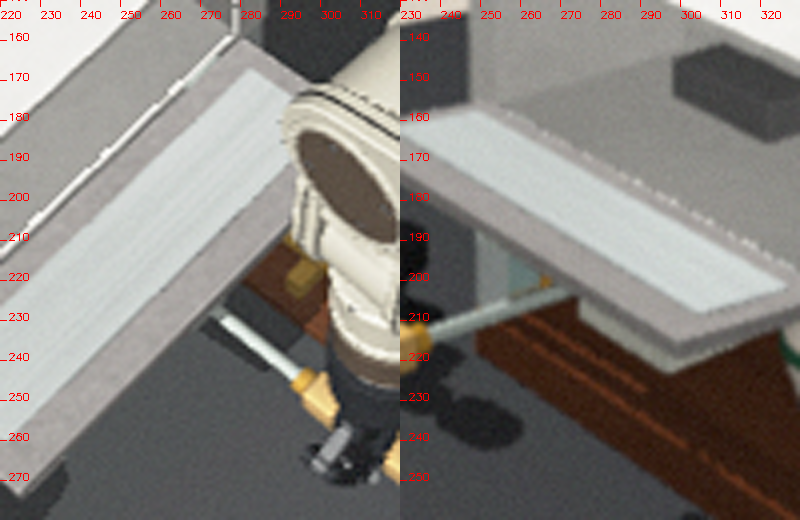

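The hatch is nearly level and carried by the hook. I'll lower the last bit onto the stop.

Call:
{"op": "play_rows", "data": {
  "deltas": [0,0,-0.02,0.05,0,0,0,-0.025,0.05,0,0,0,-0.025,0.05,0,0,0,-0.02,0.04,0]
}}

```text
clock: 13.6
eef_pos: [0.4372, 0.0405, 0.1561]
tool_rot: [0.756, -0.654, -0.013, 0.007]
ft_force: [0.9, 0.2, -1.4]
grip_width: 0.0232
```

```bash
python3 -c "
from h import *
arc();hook()"
```

```text
t 13.6 h [-0.163   0.0018  0.1729] r 0.0795 theta 1.579 F [ 0.9  0.1 -1.4]
  + 0.2 tool units y,z [ 0.00117441 -0.15490252  0.21650801]
  + 0.4 tool units y,z [ 0.0014122  -0.35932912  0.38860291]
hook [-0.163   0.0018  0.1729] tip [-0.1629  0.0178  0.173 ] F case [ 0.9  0.1 -1.4]
axes in case: tool x [-0.009 -1.    -0.011] y [-1.     0.009  0.027]
```

Call:
{"op": "play_rows", "data": {
  "deltas": [0,0,0,0.03,0,0,0,0,0,0,0,0,0,0,0,0,0,0,0,0]
}}

```text
clock: 14.1
eef_pos: [0.4374, 0.0406, 0.1548]
tool_rot: [0.756, -0.654, -0.013, 0.006]
ft_force: [0.2, -0.1, -1.7]
grip_width: 0.0233
```

```bash
python3 -c "
from h import *
arc();hook()"
```

```text
t 14.1 h [-0.1628  0.002   0.1718] r 0.0798 theta 1.592 F [ 0.1 -0.1 -1.7]
  + 0.2 tool units y,z [ 0.00111446 -0.16219139  0.2115443 ]
  + 0.4 tool units y,z [ 0.0013715  -0.3685815   0.38127939]
hook [-0.1628  0.002   0.1718] tip [-0.1626  0.018   0.172 ] F case [ 0.1 -0.1 -1.7]
axes in case: tool x [-0.009 -1.    -0.011] y [-1.     0.008  0.026]
```

The hook is unloaded and the hatch is on its stop. Withdrawing the prong.

Call:
{"op": "play_rows", "data": {
  "deltas": [0,0.1,0,0,0,0,0.1,0,0,0,0,0.1,0,0,0,0,0.1,0,0,0]
}}

```text
clock: 14.6
eef_pos: [0.4411, 0.0153, 0.1546]
tool_rot: [0.756, -0.654, -0.013, 0.006]
ft_force: [0.7, 0.4, -0.9]
grip_width: 0.0233
```

```bash
python3 -c "
from h import *
to(None);hook()"
```

```text
t 14.6 pos [0.4411 0.0153 0.1546] yaw -81.68 tiltz [-0.027  0.007 -1.   ] F [ 0.7  0.4 -0.9] w 0.0233
hook [-0.163  -0.0235  0.1716] tip [-0.1629 -0.0075  0.1718] F case [ 0.8  0.3 -0.9]
axes in case: tool x [-0.008 -1.    -0.011] y [-1.     0.008  0.026]
```

Call:
{"op": "play_rows", "data": {
  "deltas": [0,0.3,0.1,0,0,0,0.53,0.1,0,0,0,0.55,0.1,0,0,0,0.55,0.1,0,0,0,0.55,0.1,0,0,0,0.55,0.1,0,0,0,0.55,0.1,0,0,0,0.55,0.1,0,0,0,0.55,0.1,0,0,0,0.3,0,0,5.2,0,0,0,0,5.2,0,0,0,0,0]
}}

```text
clock: 16.1
eef_pos: [0.4296, -0.3035, 0.1518]
tool_rot: [-0.691, 0.723, 0.012, -0.007]
ft_force: [-1.0, 0.4, -1.8]
grip_width: 0.0234
```

```bash
python3 -c "
from h import *
to((.4262,-.322,.09))"
```

```text
t 16.1 pos [ 0.4296 -0.3035  0.1518] yaw -92.56 tiltz [-0.026  0.008 -1.   ] F [-1.   0.4 -1.8] w 0.0234
units(60mm) tool xyz [0.316 0.016 1.028]
```

Call:
{"op": "play_rows", "data": {
  "deltas": [0,0.15,0,0.25,-0.4,0,0.16,0,0.25,0,0,0,0,0.25,0,0,0,0,0.2,0,0,0,0,0,0]
}}

```text
clock: 16.73
eef_pos: [0.4259, -0.3229, 0.0887]
tool_rot: [-0.695, 0.719, 0.013, -0.007]
ft_force: [0.4, -0.7, -2.5]
grip_width: 0.0232
```

```bash
python3 -c "
from h import *
to((.4262,-.322,.04));pair('pics/c6.png',(345,150,100,100),(220,280,160,160),400,400)"
```

```text
t 16.73 pos [ 0.4259 -0.3229  0.0887] yaw -91.9 tiltz [-0.029  0.009 -1.   ] F [ 0.4 -0.7 -2.5] w 0.0232
units(60mm) tool xyz [-0.009 -0.027  0.811]
```

View pics/c6.png

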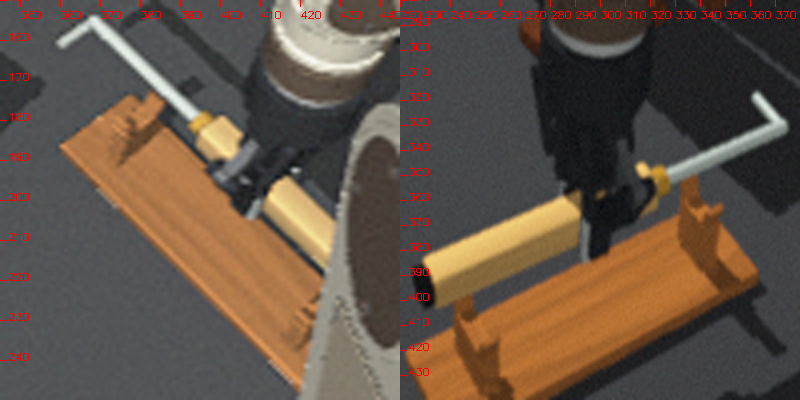

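The rod hangs right above its cradles. Lowering.

Call:
{"op": "play_rows", "data": {
  "deltas": [0,-0.01,-0.03,0.2,0,0,0,0,0.2,0,0,0,0,0.2,0,0,0,0,0.1,0,0,0,0,0.06,0,0,0,0,0,0]
}}

```text
clock: 17.58
eef_pos: [0.4284, -0.3226, 0.0422]
tool_rot: [-0.696, 0.718, 0.011, -0.007]
ft_force: [-0.1, -0.1, -2.0]
grip_width: 0.0235
```

```bash
python3 -c "
from h import *
to((.4262,-.322,.0386))"
```

```text
t 17.57 pos [ 0.4284 -0.3226  0.0422] yaw -91.84 tiltz [-0.025  0.007 -1.   ] F [-0.1 -0.1 -2. ] w 0.0235
units(60mm) tool xyz [-0.009  0.035  0.061]
```

Call:
{"op": "play_rows", "data": {
  "deltas": [0,0,0.02,0.03,0,0,0,0,0.02,0,0,0,0,0,0,0.4,0,0,0,0,1,0,0,0,0,1,0,0,0,0,1,0,0,0,0,1,0,0,0,0]
}}

```text
clock: 18.58
eef_pos: [0.4286, -0.324, 0.0413]
tool_rot: [-0.696, 0.718, 0.009, -0.006]
ft_force: [0.5, 0.2, -0.5]
grip_width: 0.0857
```

Call:
{"op": "play_rows", "data": {
  "deltas": [1,0,0,-0.2,0,1,0,0,-0.3,0,1,0,0,-0.4,0,1,0,0,-0.4,0,1,0,0,-0.4,0,1,0,0.2,-0.4,0,1,0,0.4,0,0,1,0,0.4,0,0,1,0,0.4,0,0,1,0,0.4,0,0,1,0,0,0,0,1,0,0,0,0]
}}

```text
clock: 20.08
eef_pos: [0.3231, -0.3224, 0.1837]
tool_rot: [-0.696, 0.718, 0.002, -0.006]
ft_force: [-0.1, -0.0, -0.4]
grip_width: 0.0854
```

```bash
python3 -c "
from h import *
to(None)
from workcell import vision
s=vision.camera('scene')['color'];d=vision.camera('side')['color']
cv2.imwrite('pics/c7.png',cv2.resize(np.hstack([s,d]),None,fx=.714,fy=.714,interpolation=cv2.INTER_AREA))"
```

```text
t 20.07 pos [ 0.3231 -0.3224  0.1837] yaw -91.8 tiltz [-0.012 -0.005 -1.   ] F [-0.1 -0.  -0.4] w 0.0854
```

View pics/c7.png

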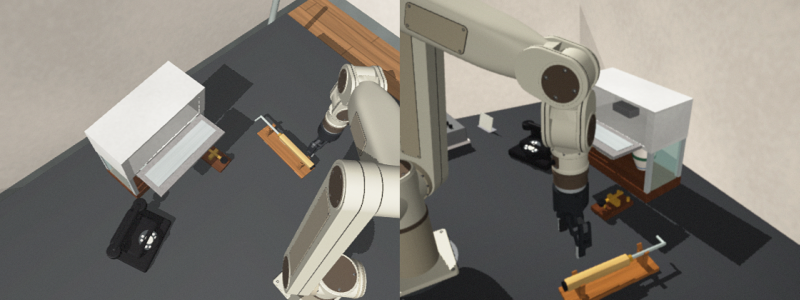

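The hatch is down, the rod lies in its rest and the exhibits look undisturbed. Before handing in, I'll check numerically against the first pictures.

Run:
```python
import cv2,numpy as np
from workcell import vision
for n,rs in (('scene',{'hook':(352,158,45,40),'key':(290,212,38,28),'phone':(145,275,100,108)}),('side',{'rod':(325,320,50,50),'key':(265,262,66,46)})):
    a=cv2.imread(f'pics/{n}0.png');b=vision.camera(n)['color']
    for k,(x,y,w,h) in rs.items():
        A,B=[cv2.cvtColor(i[y:y+h,x:x+w],6).astype(np.float32) for i in (a,b)]
        print(n,k,'shift px',np.round(cv2.phaseCorrelate(A,B)[0],2),'mean diff',np.abs(A-B).mean().round(1))
```

```text
scene hook shift px [ 0.93 -1.29] mean diff 16.6
scene key shift px [0.14 0.41] mean diff 11.9
scene phone shift px [-0.01  0.01] mean diff 3.1
side rod shift px [1.85 0.96] mean diff 25.4
side key shift px [-0.05  0.28] mean diff 14.3
```

```bash
python3 -c "
from workcell import ticket
print(ticket.job_done())"
```

```text
the job is handed in; nothing more can be done
None
```

The job is handed in: the hatch is fully down, the rod is back in its rest, and by my last checks nothing was forced or disturbed. No verdict is reported, so this rests on my own checks. It took about 20 s of robot time.

- **Hatch:** I put the prong through the eye, which sat about 16 mm below mid-slot, and swung the hatch down along its arc. Near the end the downward pull at the wrist went back to the rod's weight alone, so the hatch was on its stop before I unhooked. The last picture shows it level.
- **Forces:** wrist readings between moves peaked at about 10 N in all, rod weight included, during one slightly over-stretched pull. I corrected the path after that. I did not read forces within the moves.
- **Rod:** it lies in both cradles, released, with the gripper clear. In the pictures its hook end shows a shift of about 1.5–2 px from its first position, which I estimate at 4 mm (20 mm allowed).
- **Exhibits:** the telephone (0.0 px) and Morse key (under 0.5 px) have not moved. I only checked the vase by eye.
- **Not confirmed:** I never measured the hatch angle directly. My estimate from the tool pose was 1.59 rad, slightly past the 1.55 stop, which fits the prong's play in the eye. The tool also picked up about 1.5° of tilt while carrying the rod, with no effect that I saw.

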